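# Pull the counter-screen flap shut with the hook pole

## Task

The tilt-out flap in the counter screen has been left open: take the hook pole from its cradle, drop its hook into the flap's ring eye and draw the flap fully shut with it. Then unhook, leaving the flap shut, and lay the pole back in its cradle the same way round as you found it, hook hanging down. Touch the screen and flap only with the pole, never with the hand or arm, and leave the other things on the counter undisturbed.

Things in the scene. Friction and masses are not known exactly. Their poses are not given: they have to be found in the camera images.
- flap (a joint): Angle of the tilt-out flap in the counter screen: 0 = fully shut (upright, against a hard stop), positive = top tilted away from the robot, starts between 0.4 and 0.65, hard stop at 0.9. A clear pane in a green frame, 200 mm wide, 170 mm tall, 16 mm thick, hinged along its lower edge on the screen's level y axis, 56 mm above the counter. The stiff friction hinge stays wherever it is left; drawing it shut takes about 3 N at the eye.
- screen: Fixed counter screen, aluminium posts and glass, 476 mm wide, 235 mm high, 22 mm thick (foot 50 mm), with a shallow steel deal tray (100 by 210 mm, 22 mm high) attached at the foot on the robot's side. Origin on the counter under the middle of the screen, directly under the flap's hinge. x points away from the robot through the screen (the flap opens towards +x), y along the screen, z up. Nothing of the screen stands above the flap.
- eye (a point): Yellow ring eye, fixed near the top of the flap on the robot's side: inside diameter 36 mm, bar 6 mm thick. Origin at the ring's centre, z is the ring's axis: it points straight up when the flap stands at 0.3 rad, and tilts with the flap (away from the robot when farther open). With the flap at 0 the centre lies 45 mm before the screen's middle plane (towards the robot) and 150 mm above the hinge, that is 206 mm above the counter. A short neck joins it to the flap.
- pole_grip (a point): Centre of the hook pole, the middle of its black rubber grip (100 mm long, 22 mm wide, 26 mm high, flat sides, with a 28 by 30 mm collar at either end). x points along the pole to the hook end, z up. Balances here; whole pole 220 g nominal. The rest of the pole is a bare aluminium rod, 12 mm diameter, reaching 160 mm forward and 165 mm back from here.
- hook_tip (a point): Lower end of the orange hook: a straight 8 mm pin that hangs at a right angle from the front end of the pole. This point lies 160 mm ahead of pole_grip and 50 mm below the pole's axis. Axes as pole_grip. With the pole level the pin is upright, and it hooks the eye when this point is lowered through the ring from above; the wanted depth is 10 to 40 mm below the ring.
- cradle: Blue fixed cradle, base 230 by 60 mm, with two open V rests 85 mm either side of its middle, which carry the bare rod before and behind the grip; mouths of the V 50 mm wide, their tips 92 mm high. Origin on the counter under its middle. x is the direction of the pole's hook end. A pole at rest in it has its axis 75 mm above the counter and pole_grip straight above this origin.
- calculator: Loose black desk calculator, 100 by 140 by 21 mm; origin at its underside centre.
- stamp: Loose office stamp, black and red, 50 by 36 mm, 65 mm tall; origin at its underside centre.
- tape: Loose brown roll of tape lying flat, 86 mm diameter, 24 mm high; origin at its underside centre.
- clip_cup: Loose grey cup, 68 mm diameter, 60 mm tall; origin at its underside centre.
- nameplate: Loose blank green desk plate on an aluminium foot, 160 mm wide, 71 mm tall; origin at its underside centre.
- pole: The whole hook pole, same origin and axes as pole_grip.
Mind the look-alikes: they are no part of the job. There is more than one size of the cradle; the one meant has the size given above.

How it is judged:
By the outcome, as a careful person would: the job done as asked, in the order asked, and still so for the second after the job is handed in, with the robot touching nothing.
It also fails if it takes over 56 s, if anything falls off the work surface, if the arm or the gripper's body presses on something with over 40 N, if the wrist force passes 120 N, or if a joint passes its speed limit or range.

## Robot

A 7-joint arm with a two-finger parallel gripper is mounted at the origin on the work surface. World frame = base frame: x ahead of the robot, y to its left, z up, the work surface at z = 0. Lengths are in m, angles in rad, forces in N, time in s.
With the tool pointing down it reaches from about 0.425 to 0.925 m from the base axis. Payload 6.8 kg.
Tool frame: the origin (TCP) lies at the very end of the fingers, on their centre line; the grasp point (between the pads) lies 19 mm behind it; z points along the fingers, x is the direction in which the jaws open and shut, and the axes are right-handed (so a half turn about z gives the same grasp; the last joint's range is limited). The gripper opens to 85 mm and grips with 20 to 120 N. Pads are 22 mm wide; open, the fingers measure 114 mm over their backs; the gripper's body (76 mm by 85 mm) begins 54 mm behind the grasp point. The pads swing forward as they close: fully open they stand 13 mm farther back than shut.
Start: joints at [1.222, 0.477, 0.022, 1.555, -0.011, 1.109, -0.083], TCP at [0.161, -0.656, 0.231] pointing down, gripper open.
Joint ranges: [-2.96, 2.96], [-0.34, 2.1], [-1.41, 1.46], [0.24, 2.44], [-1.37, 4.51], [0.17, 1.92], [-2.96, 2.96]. Speed limits (rad/s): [2.39, 2.39, 3.14, 3.14, 3.14, 3.14, 3.14].

## Interface

Orientations are given as a rotation vector (axis times angle).
In Python, from bench import get_obs, imaging, hand_in gives the robot as it stands.
- The arm moves only by the tool send_rows, never from a script. Its argument "motion" is a list of rows, each an object with "dp": the shift along the world's x, y, z in m, a list of three; "rot": the turn, a rotation vector about the world's x, y, z in rad, a list of three; "grip": the finger opening in m, from 0 to 0.0854. In form: [{"dp": [dx, dy, dz], "rot": [ax, ay, az], "grip": grip}, ...]. A call has 1 to 20 rows; each row shifts and turns the pose as measured when the row begins; what a row does not reach is not made up. A row lasts 1/8 s, in which the tool goes at most 62.5 mm and 10.7 degrees, less where a joint would pass 70% of its speed; a pose out of reach is approached as far as the arm can. A call is refused whole if a number of a shift passes 0.0625 or a number of a turn 0.188, either way. A call with a gripper value outside its range is refused whole. The fingers move at their own pace and stop on an object; "grip_force" is the grip in N (left out, the last holds). Time passes only in rows, so rows that do not move let the fingers close. It gives the time, the measured TCP pose, the force and the opening at its end, in the units of the state.
- get_obs(): the state, without advancing time (a new reading comes with each control period).
- imaging.grab_frame(name): name is "scene" or "top"; returns a dict with "img" (400x640x3 uint8, red, green, blue), "fx", "fy", "cx", "cy" (pixels), "R" (3x3) and "t" (3): a world point X has camera coordinates R X + t. Camera axes: x right, y down, z forward; pixel columns grow to the right and rows downward; lengths in m; the calibration is good to about 2 mm. A picture is of the moment at which its call begins. There is no depth.
- hand_in(): hands the job in, once; it reports no verdict.
The state is a dict: "clock": time; "joints": joint angles; "qvel": joint speeds; "tau": joint torques, N m; "tcp_pos": TCP position; "orientation": TCP orientation; "contact_force": force on the tool from outside, world axes, zero at the start; "moment": the same for the moment, N m; "grip_width": finger opening in m.
Only numpy, scipy, OpenCV 4.12 (cv2) and the standard library are available. Lean on these libraries where they do the work, as an engineer would, in place of code of your own. Each camera call takes 0.05 s, during which the arm holds its last target. There are 200 camera calls.

## Working session

There is one attempt and no reset: what is moved stays moved. The work goes in short steps, Python scripts to look and compute and a tool call to move; the robot and the scene stay as the last step left them, time stands still between calls to the robot, and variables do not carry over. Pictures are saved under pics/ and viewed, about 8 in all and at most 12, crops included, and the job is handed in when it is done.

Besides the shell and the picture viewer there is one more tool, called after ">>>" as name(argument=value, ...) on one line, values as JSON. send_rows: Moves the arm, as the interface text tells. Its arguments: {"type":"object","properties":{"motion":{"type":"array","items":{"type":"object","properties":{"dp":{"type":"array","items":{"type":"number"}},"rot":{"type":"array","items":{"type":"number"}},"grip":{"type":"number"}}}},"grip_force":{"type":"number"}},"required":["motion"]}

```bash
mkdir -p pics; ls
cat > h.py <<'E'
import numpy as np,cv2
from bench import get_obs,imaging,hand_in
def grab(n,fn=None):
    f=imaging.grab_frame(n)
    if fn: cv2.imwrite('pics/'+fn,cv2.cvtColor(f['img'],cv2.COLOR_RGB2BGR))
    return f
def P(f):
    K=np.array([[f['fx'],0,f['cx']],[0,f['fy'],f['cy']],[0,0,1]])
    return K@np.c_[np.array(f['R']),np.array(f['t'])]
def proj(f,X):
    p=P(f)@np.append(X,1); return p[:2]/p[2]
def tri(f1,p1,f2,p2):
    X=cv2.triangulatePoints(P(f1),P(f2),np.float64(p1).reshape(2,1),np.float64(p2).reshape(2,1))
    X=(X[:3]/X[3]).ravel(); return X,np.linalg.norm(proj(f1,X)-p1),np.linalg.norm(proj(f2,X)-p2)
def onz(f,p,z):
    R=np.array(f['R']);t=np.array(f['t'])
    c=-R.T@t; d=R.T@np.array([(p[0]-f['cx'])/f['fx'],(p[1]-f['cy'])/f['fy'],1]); return c+d*(z-c[2])/d[2]
E
python3 - <<'E'
from h import *
for n in('scene','top'):
    f=grab(n,n+'0.png'); print(n,f['fx'],f['cx'],f['cy'],np.round(f['R'],3).tolist(),np.round(f['t'],3))
print(get_obs())
E
```

```text
pics
scene 368.4977400530584 325.6295036854182 202.06481125000073 [[-0.747, 0.664, -0.012], [0.421, 0.46, -0.781], [-0.513, -0.589, -0.624]] [ 0.414 -0.09   1.594]
top 488.70106407264404 313.0927825960996 201.75204188602544 [[-0.025, -1.0, 0.001], [-0.983, 0.025, -0.181], [0.181, -0.005, -0.983]] [-0.036  0.514  1.703]
{'clock': 0.1, 'joints': array([ 1.2218888 ,  0.47768245,  0.02232316,  1.55633762, -0.01151512,
        1.10933295, -0.08309581]), 'qvel': array([-0.0005119 , -0.00168514, -0.00037636, -0.0027569 ,  0.00058041,
        0.00108054,  0.00038072]), 'tau': array([ 4.21607983e-03, -5.97760248e+01,  1.61322366e+00, -2.81955224e+01,
        1.27717966e-02,  4.98611000e-03, -4.97386111e-06]), 'tcp_pos': array([ 0.16085588, -0.65500062,  0.23045235]), 'orientation': array([-2.47148359e+00,  1.93791655e+00,  2.10657108e-03]), 'contact_force': array([ 0.3800593 , -0.49671956, -0.33023663]), 'moment': array([-0.03747602,  0.02786619,  0.01413834]), 'grip_width': 0.08543963999506154}
```

View pics/scene0.png

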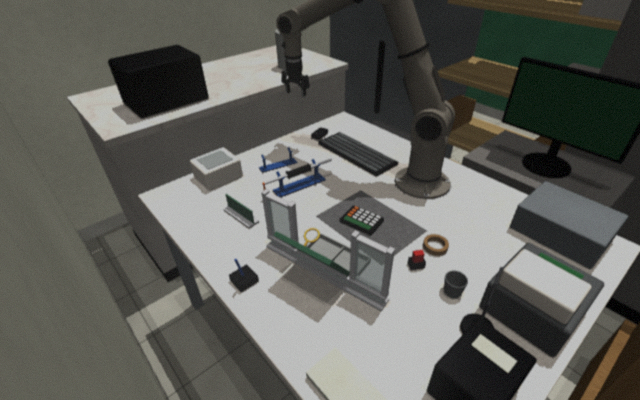

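View pics/top0.png

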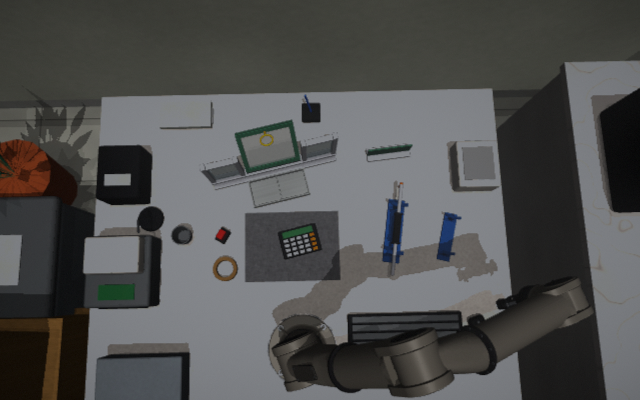

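The scene view shows the screen at about (325,250), the eye at (312,236) and the pole in its cradle near (300,180). The top view shows the pole near (395,230) with its hook end up at (401,184), and the ring at (266,140). I'll enlarge those areas.

Run:
```python
import cv2,numpy as np
t=cv2.imread('pics/top0.png');s=cv2.imread('pics/scene0.png')
r=lambda i,x,y,w,h,k:cv2.resize(i[y:y+h,x:x+w],None,fx=k,fy=k,interpolation=cv2.INTER_CUBIC)
a=np.vstack([r(t,365,170,100,60,4)*1,r(t,365,230,100,60,4)])
b=np.vstack([r(s,250,140,100,60,4),r(s,255,185,100,60,4)])
cv2.imwrite('pics/c1.png',np.hstack([a,b]))
cv2.imwrite('pics/c2.png',r(t,195,105,150,110,5))
```

```text
(no output)
```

View pics/c1.png

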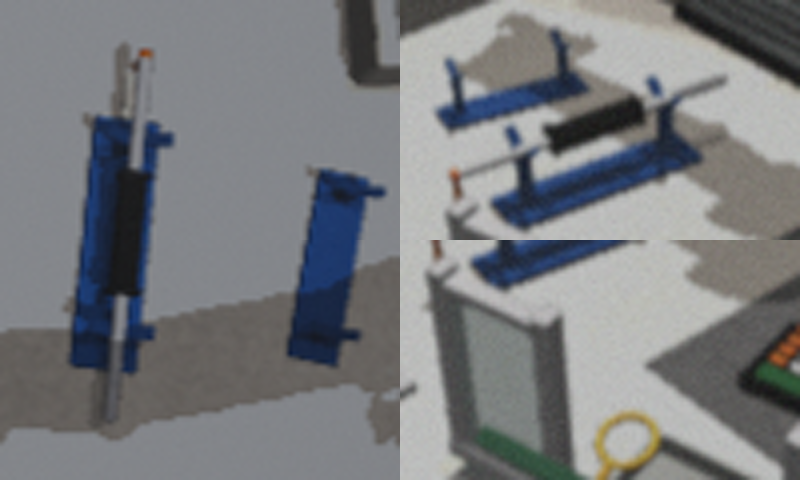

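View pics/c2.png

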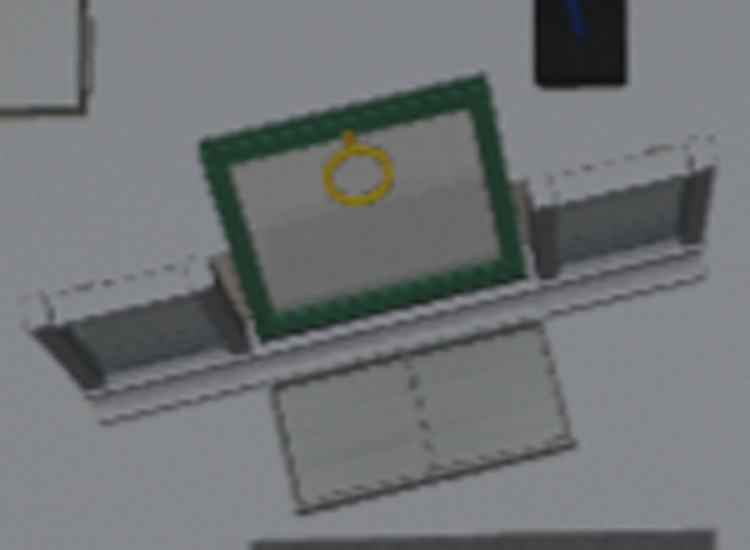

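The pole runs from front end (401.5,184) to rear end (393,275.5) in the top view, and from (264,184) to (331,160) in the scene view. The ring centre is at top (266.8,140) and scene (312,235), and the tray corners are clear. Next I triangulate.

Run:
```python
from h import *
T=grab('top');S=grab('scene')
def cen(f,box,lo,hi):
    x,y,w,h=box; c=f['img'][y:y+h,x:x+w]; m=cv2.inRange(cv2.cvtColor(c,cv2.COLOR_RGB2HSV),lo,hi)
    v,u=np.nonzero(m); e=cv2.fitEllipse(cv2.convexHull(np.c_[u,v].astype(np.float32)).astype(np.float32)); 
    return np.array([u.mean()+x,v.mean()+y]),np.array(e[0])+[x,y],len(u),np.round(e[1],1)
Y=((18,120,80),(35,255,255))
a=cen(T,(250,133,30,15),*Y); b=cen(S,(300,226,25,19),*Y); print(a,b)
print('eye',tri(T,a[1],S,b[1]))
f=tri(T,(401.4,183.5),S,(263.7,183.7));r=tri(T,(392.8,275),S,(331,159.6));g=tri(T,(396,227.5),S,(298.5,170.6))
print('front',f,'rear',r,'grip',g); d=f[0]-r[0];print(np.linalg.norm(d),np.arctan2(d[1],d[0]))
tr=[onz(T,np.array(p)/5+(194.6,104.6),.022) for p in[(273,387),(545,322),(575,445),(298,512)]]
for q in tr: print(np.round(q,4))
e=tr[0]-tr[1]+tr[3]-tr[2];print('screen yaw',np.arctan2(e[1],e[0])-np.pi/2, np.mean(tr,0), [np.linalg.norm(tr[i]-tr[i-1]) for i in range(4)])
# flap top corners, z unknown ~: foot edge
ft=[onz(T,np.array(p)/5+(194.6,104.6),.235) for p in[(22,298),(712,135)]];e=ft[0]-ft[1];print('tops',ft,np.linalg.norm(e),np.arctan2(e[1],e[0])-np.pi/2)
# cradle base corners + sized decoy
for p in [(97,118),(158,120),(137,372),(70,365)]: print('cr',np.round(onz(T,np.array(p)/4+(364.6,169.6),.01),4))
```

```text
(array([265.91525424, 139.52542373]), array([265.89030743, 139.43568468]), 59, array([12.5, 12.8])) (array([310.96296296, 237.03703704]), array([310.70040035, 235.90163422]), 54, array([13. , 18.3]))
eye (array([0.7003411 , 0.104434  , 0.20101416]), np.float64(0.06995275169142325), np.float64(0.14454353750661889))
front (array([ 0.56554219, -0.36303155,  0.07096739]), np.float64(0.5566713107231135), np.float64(0.8684823444121443)) rear (array([ 0.24502375, -0.31508002,  0.06957821]), np.float64(0.5085392407007893), np.float64(0.7051537264847197)) grip (array([ 0.40863809, -0.3346043 ,  0.07626784]), np.float64(0.329342017503947), np.float64(0.4853530194336093))
0.32408848824982206 -0.14850475067167107
[0.5973 0.183  0.022 ]
[ 0.6413 -0.0171  0.022 ]
[ 0.5485 -0.037   0.022 ]
[0.504 0.165 0.022]
screen yaw 0.21670015919307706 [0.57278283 0.0734824  0.022     ] [np.float64(0.09506755719835229), np.float64(0.2049182341115008), np.float64(0.09493892616353054), np.float64(0.2068644742115867)]
tops [array([0.61152772, 0.31815368, 0.235     ]), array([ 0.71052303, -0.13201668,  0.235     ])] 0.4609267029976723 0.21646094852101716
cr [ 0.5231 -0.3267  0.01  ]
cr [ 0.5199 -0.3824  0.01  ]
cr [ 0.2913 -0.3501  0.01  ]
cr [ 0.299  -0.2905  0.01  ]
```

>>> send_rows(motion=[{"dp":[0.031,0.04,0],"rot":[0,0,-0.05],"grip":0.085},{"dp":[0.031,0.04,0],"rot":[0,0,-0.05],"grip":0.085},{"dp":[0.031,0.04,0],"rot":[0,0,-0.05],"grip":0.085},{"dp":[0.031,0.04,0],"rot":[0,0,-0.05],"grip":0.085},{"dp":[0.031,0.04,0],"rot":[0,0,-0.05],"grip":0.085},{"dp":[0.031,0.04,0],"rot":[0,0,-0.05],"grip":0.085},{"dp":[0.031,0.04,0],"rot":[0,0,-0.05],"grip":0.085},{"dp":[0.031,0.04,0],"rot":[0,0,-0.05],"grip":0.085},{"dp":[0,0,0],"rot":[0,0,0],"grip":0.085}])

```text
clock: 1.32
tcp_pos: [0.4135, -0.3234, 0.2297]
orientation: [-2.02, 2.405, 0.003]
contact_force: [0.4, -0.6, 0.6]
grip_width: 0.0854
```

>>> send_rows(motion=[{"dp":[-0.0055,-0.0155,0],"rot":[0,0,0.026],"grip":0.085},{"dp":[0,0,-0.04],"rot":[0,0,0],"grip":0.085},{"dp":[0,0,-0.04],"rot":[0,0,0],"grip":0.085},{"dp":[0,0,-0.04],"rot":[0,0,0],"grip":0.085},{"dp":[0,0,-0.03],"rot":[0,0,0],"grip":0.085},{"dp":[0,0,0],"rot":[0,0,0],"grip":0.085}])

```text
clock: 2.08
tcp_pos: [0.4043, -0.3446, 0.0766]
orientation: [2.048, -2.38, 0.002]
contact_force: [-0.2, 1.2, 1.0]
grip_width: 0.0851
```

Run:
```python
from h import *
a=grab('scene')['img'][120:220,230:360];b=grab('top')['img'][160:290,340:470]
a=cv2.resize(a,None,fx=4,fy=4,interpolation=2);cv2.imwrite('pics/c3.png',a[:,:,::-1])
```

```text
(no output)
```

View pics/c3.png

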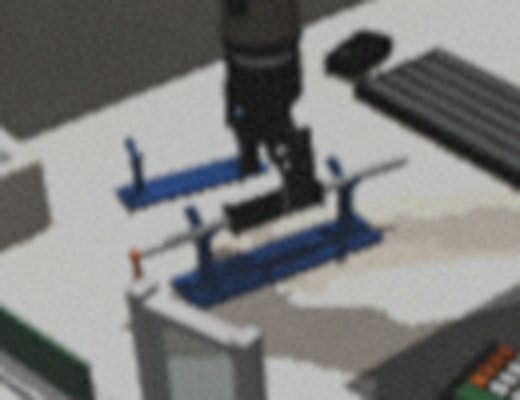

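The fingers straddle the pole's grip. I'll descend and close.

>>> send_rows(motion=[{"dp":[0.004,0.005,-0.018],"rot":[0,0,0],"grip":0.085},{"dp":[0,0,-0.003],"rot":[0,0,0],"grip":0.085},{"dp":[0,0,0],"rot":[0,0,0],"grip":0.02},{"dp":[0,0,0],"rot":[0,0,0],"grip":0.01},{"dp":[0,0,0],"rot":[0,0,0],"grip":0.01},{"dp":[0,0,0],"rot":[0,0,0],"grip":0.01}], grip_force=70)

```text
clock: 2.92
tcp_pos: [0.413, -0.3406, 0.0604]
orientation: [-2.048, 2.379, -0.018]
contact_force: [0.4, 4.8, 3.1]
grip_width: 0.0208
```

>>> send_rows(motion=[{"dp":[0,0,0.03],"rot":[0,0,0],"grip":0.01},{"dp":[0,0,0.045],"rot":[0,0,0],"grip":0.01},{"dp":[0,0,0.05],"rot":[0,0,0],"grip":0.01},{"dp":[0,0,0.05],"rot":[0,0,0],"grip":0.01},{"dp":[0,0,0.05],"rot":[0,0,0],"grip":0.01},{"dp":[0,0,0.015],"rot":[0,0,0],"grip":0.01},{"dp":[0,0,0],"rot":[0,0,0],"grip":0.01}])

```text
clock: 3.8
tcp_pos: [0.4077, -0.338, 0.3034]
orientation: [2.049, -2.38, 0.004]
contact_force: [-0.3, 0.2, -3.8]
grip_width: 0.021
```

>>> send_rows(motion=[{"dp":[0.012,0.035,0],"rot":[0,0,0.037],"grip":0.01},{"dp":[0.012,0.035,0],"rot":[0,0,0.037],"grip":0.01},{"dp":[0.012,0.035,0],"rot":[0,0,0.037],"grip":0.01},{"dp":[0.012,0.035,0],"rot":[0,0,0.037],"grip":0.01},{"dp":[0.012,0.035,0],"rot":[0,0,0.037],"grip":0.01},{"dp":[0.012,0.035,0],"rot":[0,0,0.037],"grip":0.01},{"dp":[0.012,0.035,0],"rot":[0,0,0.037],"grip":0.01},{"dp":[0.012,0.035,0],"rot":[0,0,0.037],"grip":0.01},{"dp":[0.012,0.035,0],"rot":[0,0,0.037],"grip":0.01},{"dp":[0.012,0.035,0],"rot":[0,0,0.037],"grip":0.01},{"dp":[0,0,0],"rot":[0,0,0],"grip":0.01},{"dp":[0,0,0],"rot":[0,0,0],"grip":0.01}])

```text
clock: 5.3
tcp_pos: [0.5137, 0.0237, 0.2713]
orientation: [2.439, -1.932, -0.061]
contact_force: [-0.5, 0.2, -3.2]
grip_width: 0.021
```

```bash
cat >> h.py <<'E'
from scipy.spatial.transform import Rotation as Ro
EYE=np.array([.7003,.1044,.203]); YAW=.2166
def want(yaw):  # tool down, pole along yaw
    return Ro.from_matrix(np.array([[np.sin(yaw),-np.cos(yaw),0],[-np.cos(yaw),-np.sin(yaw),0],[0,0,-1]]).T)
def st(yaw=YAW):
    o=get_obs();r=Ro.from_rotvec(o['orientation'])
    print('t',o['clock'],'tcp',np.round(o['tcp_pos'],4),'rotfix',np.round((want(yaw)*r.inv()).as_rotvec(),4),'F',np.round(o['contact_force'],1),'q',np.round(o['joints'],2))
    return o,r
E
python3 - <<'E'
from h import *
st()
T=grab('top');S=grab('scene')
r=lambda i,x,y,w,h,k:cv2.resize(i[y:y+h,x:x+w],None,fx=k,fy=k,interpolation=cv2.INTER_CUBIC)
cv2.imwrite('pics/c4.png',np.hstack([r(T['img'],225,100,100,130,4),r(S['img'],255,160,100,130,4)])[:,:,::-1])
E
```

```text
t 5.3 tcp [0.5137 0.0237 0.2713] rotfix [-0.0016 -0.049  -0.0141] F [-0.5  0.2 -3.2] q [ 0.18  0.23 -0.4   1.83  0.08  1.15 -1.59]
```

View pics/c4.png

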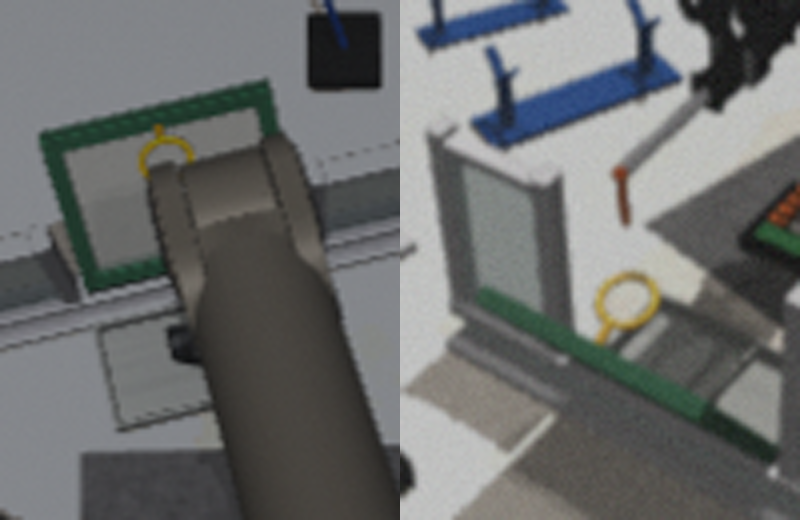

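Run:
```python
from h import *
o,r=st();S=grab('scene')
for n,l in(('tip',[0,-.155,.0354]),('top',[0,-.155,-.0146])):
    X=o['tcp_pos']+r.apply(l); print(n,np.round(X,4),proj(S,X))
# pixel sensitivity
X=o['tcp_pos']+r.apply([0,-.155,.0354])
for d in np.eye(3)*.01: print(proj(S,X+d)-proj(S,X))
print('eye',proj(S,EYE),EYE-X)
```

```text
t 5.4 tcp [0.5139 0.0237 0.272 ] rotfix [-0.0019 -0.0479 -0.0135] F [-0.2 -0.3 -2.7] q [ 0.18  0.23 -0.4   1.83  0.08  1.15 -1.59]
tip [0.663  0.0591 0.2295] [310.07527008 214.82199337]
top [0.6654 0.059  0.2794] [308.73058148 201.777627  ]
[-2.64732149  1.51185272]
[2.20208878 1.65506259]
[-0.13228058 -2.61806616]
eye [310.53493379 235.35889751] [ 0.03731454  0.0453407  -0.0265062 ]
```

>>> send_rows(motion=[{"dp":[0,0,0.02],"rot":[-0.002,-0.048,-0.014],"grip":0.01},{"dp":[0.01,0.011,0.003],"rot":[0,-0.003,0],"grip":0.01},{"dp":[0.01,0.011,0.003],"rot":[0,-0.003,0],"grip":0.01},{"dp":[0.01,0.011,0.003],"rot":[0,-0.003,0],"grip":0.01},{"dp":[0.007,0.01,0.003],"rot":[0,-0.003,0],"grip":0.01},{"dp":[0,0,0],"rot":[0,0,0],"grip":0.01}])

```text
clock: 6.2
tcp_pos: [0.5535, 0.0676, 0.3034]
orientation: [-2.439, 1.97, -0.014]
contact_force: [-0.1, -0.5, -3.0]
grip_width: 0.0208
```

```bash
cat >> h.py <<'E'
TIP=[0,-.154,.0354]
def tip():
    o,r=st(); X=o['tcp_pos']+r.apply(TIP); print('tip',np.round(X,4),'eye-tip',np.round(EYE-X,4)); return X
E
python3 - <<'E'
from h import *
X=tip();S=grab('scene');print(proj(S,X))
r=lambda i,x,y,w,h,k:cv2.resize(i[y:y+h,x:x+w],None,fx=k,fy=k,interpolation=cv2.INTER_CUBIC)
cv2.imwrite('pics/c5.png',r(S['img'],280,190,60,70,8)[:,:,::-1])
E
```

```text
t 6.2 tcp [0.5535 0.0676 0.3034] rotfix [0.     0.0111 0.0046] F [-0.1 -0.5 -3. ] q [ 0.11  0.25 -0.42  1.74  0.11  1.17 -1.69]
tip [0.7044 0.1    0.2697] eye-tip [-0.0041  0.0044 -0.0667]
[307.41111646 217.50246459]
```

View pics/c5.png

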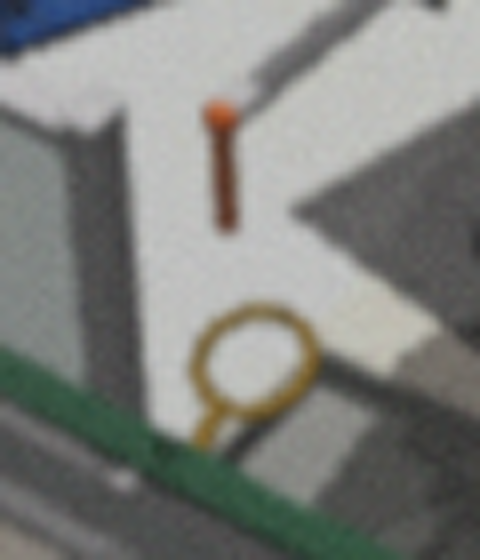

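Run:
```python
from h import *
T=grab('top');S=grab('scene')
for p in((265.9,139.4),(266.4,139.6)):
  for q in((311.6,234.8),(310.7,235.9)): print(tri(T,p,S,q))
n=np.array([1,0,0])
print(onz(S,(311.6,234.8),.205),onz(S,(308,218.3),.2697),onz(S,(308,218.3),.268))
```

```text
(array([0.69871866, 0.10460479, 0.20470781]), np.float64(0.3009376137705735), np.float64(0.6216571182795676))
(array([0.7004165 , 0.10442207, 0.20107604]), np.float64(0.08146670941606782), np.float64(0.16834655020032857))
(array([0.69819104, 0.10323129, 0.20349855]), np.float64(0.3755523069475297), np.float64(0.7751144707386086))
(array([0.69989025, 0.10304448, 0.19985561]), np.float64(0.15590155655941473), np.float64(0.3218808383402046))
[0.69788489 0.10633782 0.205     ] [0.70534123 0.10359615 0.2697    ] [0.70415442 0.10204352 0.268     ]
```

>>> send_rows(motion=[{"dp":[-0.0055,0.003,0],"rot":[0,0.011,0.005],"grip":0.01},{"dp":[0,0,0],"rot":[0,0,0],"grip":0.01},{"dp":[0,0,-0.02],"rot":[0,0,0],"grip":0.01},{"dp":[0,0,-0.02],"rot":[0,0,0],"grip":0.01},{"dp":[0,0,0],"rot":[0,0,0],"grip":0.01}])

```text
clock: 6.98
tcp_pos: [0.5462, 0.0671, 0.2629]
orientation: [2.443, -1.971, 0.002]
contact_force: [0.1, -0.5, -2.9]
grip_width: 0.0207
```

```bash
sed -i 's/^EYE=.*; YAW/EYE=np.array([.6988,.1045,.2045]); YAW/' h.py; python3 -c "
from h import *
tip()"
```

```text
t 6.975 tcp [0.5462 0.0671 0.2629] rotfix [ 0.0024 -0.0006  0.0037] F [ 0.1 -0.5 -2.9] q [ 0.11  0.27 -0.41  1.8   0.12  1.1  -1.71]
tip [0.6967 0.0996 0.2273] eye-tip [ 0.0021  0.0049 -0.0228]
```

>>> send_rows(motion=[{"dp":[0.002,0.003,0],"rot":[0,0,0.004],"grip":0.01},{"dp":[0,0,-0.015],"rot":[0,0,0],"grip":0.01},{"dp":[0,0,-0.015],"rot":[0,0,0],"grip":0.01},{"dp":[0,0,-0.013],"rot":[0,0,0],"grip":0.01},{"dp":[0,0,0],"rot":[0,0,0],"grip":0.01}])

```text
clock: 7.6
tcp_pos: [0.5489, 0.0703, 0.2184]
orientation: [2.448, -1.968, 0.004]
contact_force: [-0.4, 0.6, -3.4]
grip_width: 0.0209
```

Run:
```python
from h import *
X=tip();S=grab('scene');print(proj(S,X))
r=lambda i,x,y,w,h,k:cv2.resize(i[y:y+h,x:x+w],None,fx=k,fy=k,interpolation=cv2.INTER_CUBIC)
cv2.imwrite('pics/c6.png',r(S['img'],280,200,60,60,8)[:,:,::-1])
```

```text
t 7.6 tcp [0.5489 0.0703 0.2184] rotfix [ 0.0022  0.0013 -0.0002] F [-0.4  0.6 -3.4] q [ 0.09  0.32 -0.41  1.84  0.15  1.01 -1.73]
tip [0.6994 0.1033 0.1832] eye-tip [-0.0006  0.0012  0.0213]
[310.81039498 240.01508663]
```

View pics/c6.png

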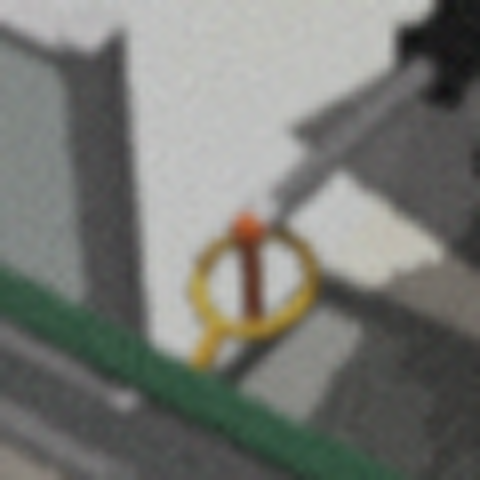

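The pin passes behind the front rim, so it is through the ring. Now I pull.

>>> send_rows(motion=[{"dp":[-0.0117,-0.0026,0],"rot":[0,0,0],"grip":0.01},{"dp":[-0.0117,-0.0026,0.002],"rot":[0,0,0],"grip":0.01},{"dp":[-0.0117,-0.0026,0.002],"rot":[0,0,0],"grip":0.01},{"dp":[-0.0117,-0.0026,0.002],"rot":[0,0,0],"grip":0.01},{"dp":[-0.0117,-0.0026,0.001],"rot":[0,0,0],"grip":0.01}])

```text
clock: 8.28
tcp_pos: [0.489, 0.0568, 0.2283]
orientation: [-2.445, 1.966, -0.011]
contact_force: [3.0, 0.2, -4.9]
grip_width: 0.0211
```

```bash
python3 -c "
from h import *
tip()"
```

```text
t 8.275 tcp [0.489  0.0568 0.2283] rotfix [0.0012 0.0079 0.0004] F [ 3.   0.2 -4.9] q [ 0.13  0.21 -0.43  1.97  0.11  0.98 -1.7 ]
tip [0.6397 0.0898 0.1941] eye-tip [0.0591 0.0147 0.0104]
```

>>> send_rows(motion=[{"dp":[-0.0107,-0.0024,-0.002],"rot":[0,0.004,0],"grip":0.01},{"dp":[-0.0107,-0.0024,-0.003],"rot":[0,0.004,0],"grip":0.01},{"dp":[-0.0107,-0.0024,-0.003],"rot":[0,0.002,0],"grip":0.01},{"dp":[-0.006,-0.0013,-0.002],"rot":[0,0,0],"grip":0.01}])

```text
clock: 8.78
tcp_pos: [0.4492, 0.0479, 0.2191]
orientation: [-2.448, 1.969, -0.003]
contact_force: [3.7, -0.1, -2.7]
grip_width: 0.0208
```

```bash
python3 -c "
from h import *
tip()"
```

```text
t 8.775 tcp [0.4492 0.0479 0.2191] rotfix [0.0009 0.0014 0.0006] F [ 3.7 -0.1 -2.7] q [ 0.15  0.15 -0.43  2.06  0.08  0.95 -1.68]
tip [0.5997 0.0809 0.1839] eye-tip [0.0991 0.0236 0.0206]
```

>>> send_rows(motion=[{"dp":[-0.005,-0.001,0],"rot":[0,0,0],"grip":0.01},{"dp":[-0.004,-0.001,0],"rot":[0,0,0],"grip":0.01},{"dp":[-0.003,-0.0007,0],"rot":[0,0,0],"grip":0.01}])

```text
clock: 9.15
tcp_pos: [0.4415, 0.0464, 0.2197]
orientation: [-2.441, 1.962, -0.012]
contact_force: [16.5, 2.9, -12.2]
grip_width: 0.0209
```

```bash
python3 -c "
from h import *
tip()"
```

```text
t 9.15 tcp [0.4415 0.0464 0.2197] rotfix [-0.0028  0.0122  0.0002] F [ 16.5   2.9 -12.2] q [ 0.16  0.13 -0.44  2.08  0.07  0.93 -1.67]
tip [0.5923 0.0795 0.1862] eye-tip [0.1065 0.025  0.0183]
```

>>> send_rows(motion=[{"dp":[-0.004,-0.001,-0.001],"rot":[0,0.008,0],"grip":0.01},{"dp":[-0.003,-0.0007,0],"rot":[0,0.004,0],"grip":0.01}])

```text
clock: 9.4
tcp_pos: [0.4417, 0.0464, 0.2202]
orientation: [-2.436, 1.959, -0.011]
contact_force: [13.6, 1.9, -11.0]
grip_width: 0.021
```

Run:
```python
from h import *
X=tip();S=grab('scene');print(proj(S,X))
o=np.array([.6988,.1045])-.0476*np.array([.9766,.2149]);e=o-.045*np.array([.9766,.2149]);print('shut eye pred',e,proj(S,[*e,.206]))
r=lambda i,x,y,w,h,k:cv2.resize(i[y:y+h,x:x+w],None,fx=k,fy=k,interpolation=cv2.INTER_CUBIC)
cv2.imwrite('pics/c7.png',r(S['img'],255,180,140,120,5)[:,:,::-1])
```

```text
t 9.4 tcp [0.4417 0.0464 0.2202] rotfix [-0.0076  0.0154  0.0003] F [ 13.6   1.9 -11. ] q [ 0.16  0.13 -0.44  2.08  0.06  0.93 -1.66]
tip [0.5926 0.0797 0.1873] eye-tip [0.1062 0.0248 0.0172]
[332.63534065 218.43696298]
shut eye pred [0.60836684 0.08460026] [329.85949799 216.87354983]
```

View pics/c7.png

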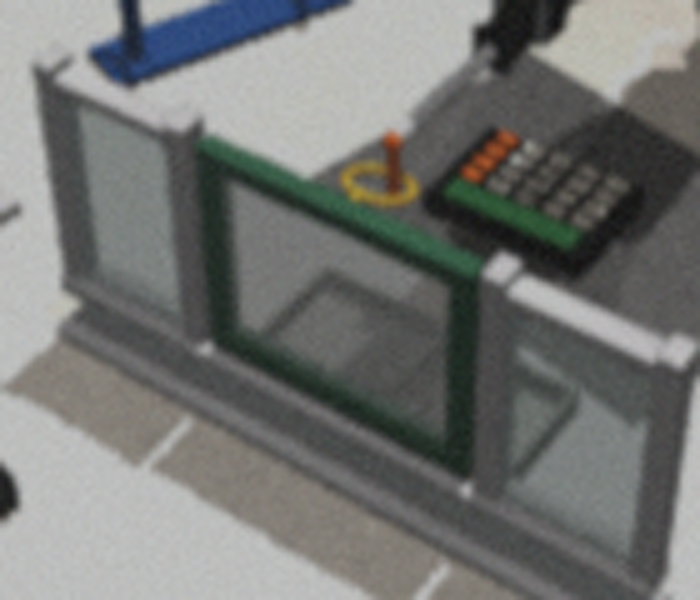

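The flap stands upright, flush with the posts. The pin is against the robot-side rim of the ring. I'll move it back to the ring's centre and lift.

>>> send_rows(motion=[{"dp":[0.006,0.0013,0],"rot":[-0.004,0.01,0],"grip":0.01},{"dp":[0.005,0.0012,0],"rot":[-0.003,0.004,0],"grip":0.01},{"dp":[0,0,0],"rot":[0,0,0],"grip":0.01}])

```text
clock: 9.82
tcp_pos: [0.4515, 0.049, 0.2194]
orientation: [2.447, -1.966, -0.004]
contact_force: [-0.9, -0.4, -2.9]
grip_width: 0.0212
```

```bash
python3 -c "
from h import *
tip()"
```

```text
t 9.825 tcp [0.4515 0.049  0.2194] rotfix [ 0.0002 -0.0037 -0.0004] F [-0.9 -0.4 -2.9] q [ 0.15  0.16 -0.43  2.05  0.08  0.96 -1.68]
tip [0.6018 0.0821 0.1834] eye-tip [0.097  0.0224 0.0211]
```

>>> send_rows(motion=[{"dp":[0.004,0.001,0],"rot":[0,-0.004,0],"grip":0.01},{"dp":[0,0,0.01],"rot":[0,0,0],"grip":0.01},{"dp":[0,0,0.015],"rot":[0,0,0],"grip":0.01}])

```text
clock: 10.2
tcp_pos: [0.454, 0.0498, 0.2445]
orientation: [2.447, -1.966, -0.003]
contact_force: [-0.5, -0.1, -3.3]
grip_width: 0.0209
```

```bash
python3 -c "
from h import *
tip()"
```

```text
t 10.2 tcp [0.454  0.0498 0.2445] rotfix [ 0.0008 -0.0034 -0.0008] F [-0.5 -0.1 -3.3] q [ 0.16  0.13 -0.43  2.01  0.06  1.01 -1.66]
tip [0.6043 0.083  0.2086] eye-tip [ 0.0945  0.0215 -0.0041]
```

>>> send_rows(motion=[{"dp":[0,0,0.03],"rot":[0,0,0],"grip":0.01},{"dp":[0,0,0.04],"rot":[0,0,0],"grip":0.01},{"dp":[0,0,0.03],"rot":[0,0,0],"grip":0.01},{"dp":[-0.003,-0.035,0],"rot":[0,0,-0.033],"grip":0.01},{"dp":[-0.003,-0.035,0],"rot":[0,0,-0.033],"grip":0.01},{"dp":[-0.003,-0.035,0],"rot":[0,0,-0.033],"grip":0.01},{"dp":[-0.003,-0.035,0],"rot":[0,0,-0.033],"grip":0.01},{"dp":[-0.003,-0.035,0],"rot":[0,0,-0.033],"grip":0.01},{"dp":[-0.003,-0.035,0],"rot":[0,0,-0.033],"grip":0.01},{"dp":[-0.003,-0.035,0],"rot":[0,0,-0.033],"grip":0.01},{"dp":[-0.003,-0.035,0],"rot":[0,0,-0.033],"grip":0.01},{"dp":[-0.003,-0.035,0],"rot":[0,0,-0.033],"grip":0.01},{"dp":[-0.003,-0.035,0],"rot":[0,0,-0.033],"grip":0.01},{"dp":[0,0,0],"rot":[0,0,0],"grip":0.01}])

```text
clock: 11.95
tcp_pos: [0.4207, -0.3111, 0.3664]
orientation: [-2.078, 2.345, -0.025]
contact_force: [-0.2, 0.8, -3.9]
grip_width: 0.021
```

```bash
python3 -c "
from h import *
st(-.1485)"
```

```text
t 11.95 tcp [ 0.4207 -0.3111  0.3664] rotfix [ 0.0065  0.0167 -0.0278] F [-0.2  0.8 -3.9] q [ 0.56  0.11 -0.05  1.74  0.    1.27 -1.18]
```

>>> send_rows(motion=[{"dp":[-0.0067,-0.029,0],"rot":[0.006,0.017,-0.028],"grip":0.01},{"dp":[0,0,0],"rot":[0,0,0],"grip":0.01},{"dp":[0,0,-0.05],"rot":[0,0,0],"grip":0.01},{"dp":[0,0,-0.05],"rot":[0,0,0],"grip":0.01},{"dp":[0,0,-0.05],"rot":[0,0,0],"grip":0.01},{"dp":[0,0,-0.05],"rot":[0,0,0],"grip":0.01},{"dp":[0,0,-0.02],"rot":[0,0,0],"grip":0.01},{"dp":[0,0,0],"rot":[0,0,0],"grip":0.01}])

```text
clock: 12.95
tcp_pos: [0.4183, -0.3371, 0.1425]
orientation: [-2.053, 2.369, -0.003]
contact_force: [0.3, -0.4, -3.5]
grip_width: 0.0206
```

```bash
python3 -c "
from h import *
st(-.1485)"
```

```text
t 12.95 tcp [ 0.4183 -0.3371  0.1425] rotfix [-0.0026  0.0063 -0.006 ] F [ 0.3 -0.4 -3.5] q [ 0.6   0.36 -0.04  1.97  0.01  0.81 -1.16]
```

>>> send_rows(motion=[{"dp":[-0.0043,-0.003,0],"rot":[-0.003,0.006,-0.006],"grip":0.01},{"dp":[0,0,0],"rot":[0,0,0],"grip":0.01},{"dp":[0,0,-0.03],"rot":[0,0,0],"grip":0.01},{"dp":[0,0,-0.025],"rot":[0,0,0],"grip":0.01},{"dp":[0,0,-0.015],"rot":[0,0,0],"grip":0.01},{"dp":[0,0,0],"rot":[0,0,0],"grip":0.01}])

```text
clock: 13.7
tcp_pos: [0.4191, -0.3433, 0.0782]
orientation: [-2.048, 2.377, -0.022]
contact_force: [-1.0, -1.1, -2.4]
grip_width: 0.0211
```

```bash
python3 -c "
from h import *
st(-.1485)"
```

```text
t 13.7 tcp [ 0.4191 -0.3433  0.0782] rotfix [0.008  0.0121 0.0001] F [-1.  -1.1 -2.4] q [ 0.6   0.45 -0.03  2.01  0.02  0.66 -1.17]
```

>>> send_rows(motion=[{"dp":[-0.005,0.003,0],"rot":[0.008,0.012,0],"grip":0.01},{"dp":[0,0,-0.008],"rot":[0,0,0],"grip":0.01},{"dp":[0,0,-0.006],"rot":[0,0,0],"grip":0.01},{"dp":[0,0,0],"rot":[0,0,0],"grip":0.01}])

```text
clock: 14.2
tcp_pos: [0.4153, -0.3411, 0.0657]
orientation: [-2.05, 2.38, -0.005]
contact_force: [1.0, -0.4, -3.0]
grip_width: 0.0207
```

```bash
python3 -c "
from h import *
st(-.1485)"
```

```text
t 14.2 tcp [ 0.4153 -0.3411  0.0657] rotfix [0.0018 0.0027 0.0003] F [ 1.  -0.4 -3. ] q [ 0.6   0.47 -0.03  2.02  0.02  0.65 -1.17]
```

>>> send_rows(motion=[{"dp":[-0.001,0.001,-0.004],"rot":[0,0,0],"grip":0.01},{"dp":[0,0,-0.002],"rot":[0,0,0],"grip":0.01},{"dp":[0,0,0],"rot":[0,0,0],"grip":0.01}])

```text
clock: 14.58
tcp_pos: [0.4147, -0.341, 0.061]
orientation: [-2.048, 2.38, -0.008]
contact_force: [-1.7, 1.6, 0.8]
grip_width: 0.021
```

```bash
python3 -c "
from h import *
st(-.1485)
r=lambda i,x,y,w,h,k:cv2.resize(i[y:y+h,x:x+w],None,fx=k,fy=k,interpolation=cv2.INTER_CUBIC)
S=grab('scene');cv2.imwrite('pics/c8.png',r(S['img'],240,130,110,80,6)[:,:,::-1])"
```

```text
t 14.575 tcp [ 0.4147 -0.341   0.061 ] rotfix [0.0032 0.0044 0.0011] F [-1.7  1.6  0.8] q [ 0.6   0.48 -0.03  2.02  0.03  0.63 -1.17]
```

View pics/c8.png

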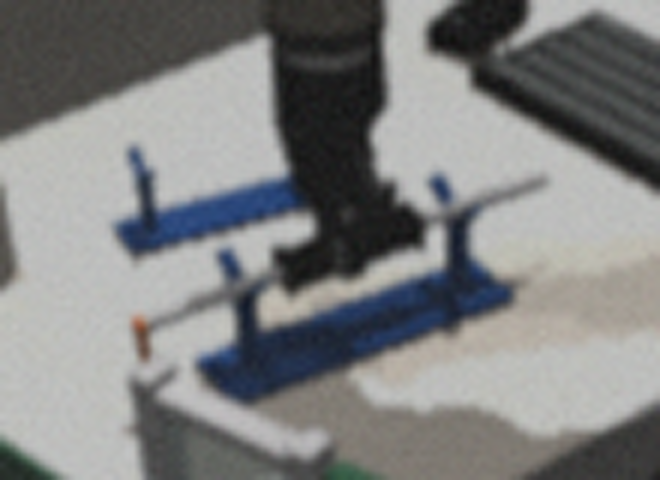

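The pole is seated: its front end is at (263,184) as before, and the force shows its weight is carried by the cradle. I'll release and retreat.

>>> send_rows(motion=[{"dp":[0,0,0],"rot":[0,0,0],"grip":0.03},{"dp":[0,0,0],"rot":[0,0,0],"grip":0.06},{"dp":[0,0,0],"rot":[0,0,0],"grip":0.085},{"dp":[0,0,0],"rot":[0,0,0],"grip":0.085},{"dp":[0,0,0],"rot":[0,0,0],"grip":0.085},{"dp":[0,0,0.02],"rot":[0,0,0],"grip":0.085},{"dp":[0,0,0.04],"rot":[0,0,0],"grip":0.085},{"dp":[0,0,0.05],"rot":[0,0,0],"grip":0.085},{"dp":[0,0,0.05],"rot":[0,0,0],"grip":0.085},{"dp":[-0.02,-0.04,0.02],"rot":[0,0,0],"grip":0.085},{"dp":[-0.03,-0.05,0],"rot":[0,0,0],"grip":0.085},{"dp":[-0.03,-0.05,0],"rot":[0,0,0],"grip":0.085},{"dp":[-0.03,-0.05,0],"rot":[0,0,0],"grip":0.085},{"dp":[-0.03,-0.05,0],"rot":[0,0,0],"grip":0.085},{"dp":[0,0,0],"rot":[0,0,0],"grip":0.085}])

```text
clock: 16.5
tcp_pos: [0.2696, -0.586, 0.2479]
orientation: [-2.056, 2.375, -0.013]
contact_force: [0.4, -0.0, 0.3]
grip_width: 0.0851
```

```bash
python3 -c "
from h import *
st(-.1485)
r=lambda i,x,y,w,h,k:cv2.resize(i[y:y+h,x:x+w],None,fx=k,fy=k,interpolation=cv2.INTER_CUBIC)
S=grab('scene');T=grab('top');cv2.imwrite('pics/c9.png',np.vstack([r(T['img'],180,110,260,100,3),r(S['img'],200,130,260,100,3)])[:,:,::-1])"
```

```text
t 16.5 tcp [ 0.2696 -0.586   0.2479] rotfix [ 0.0062  0.0056 -0.0048] F [ 0.4 -0.   0.3] q [ 0.97  0.41  0.11  1.63 -0.05  1.1  -0.63]
```

View pics/c9.png

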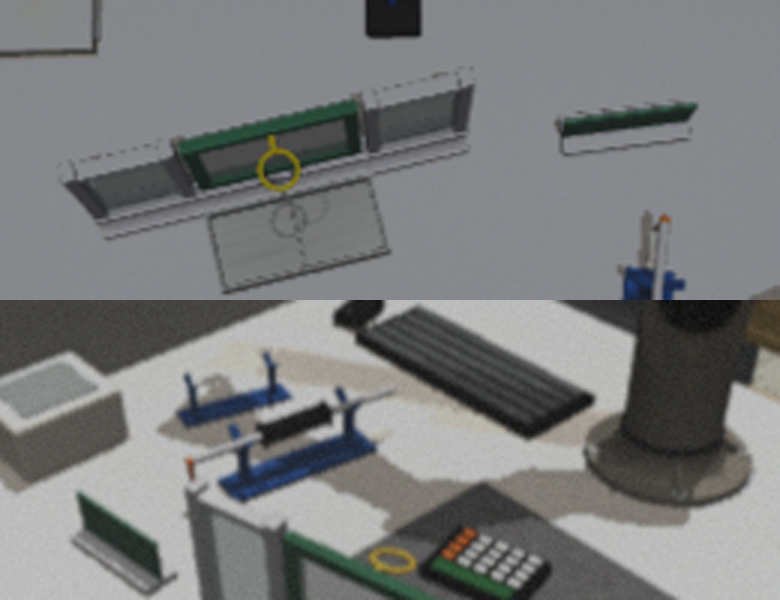

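Run:
```python
from h import *
T=grab('top');S=grab('scene')
print('eye',tri(T,(272.4,166.1),S,(330.6,216.2)))
c,s=np.cos(YAW),np.sin(YAW);o=np.array([.6988,.1045])-.0476*np.array([c,s])
for th in(0,.05,.1):
  x=-.045*np.cos(th)+.15*np.sin(th);z=.056+.045*np.sin(th)+.15*np.cos(th)
  X=np.array([o[0]+c*x,o[1]+s*x,z]); 
  out=[]
  for y in(.1,-.1):
    x=.008*np.cos(th)+.17*np.sin(th);z=.056-.008*np.sin(th)+.17*np.cos(th)
    out.append(proj(T,[o[0]+c*x-s*y,o[1]+s*x+c*y,z]))
  print(th,X,proj(T,X),out)
print('obs corners',np.array([177,141])/3+[179.7,109.7],np.array([357,99])/3+[179.7,109.7])
```

```text
eye (array([0.60612354, 0.0835333 , 0.20693152]), np.float64(0.22286227609015358), np.float64(0.4307467072727914))
0 [0.60836371 0.0845993  0.206     ] [271.93214924 165.6743917 ] [array([237.93584967, 155.9388361 ]), array([297.49036064, 141.85664573])]
0.05 [0.61574034 0.08622255 0.2080616 ] [271.36576107 163.35585399] [array([237.41274172, 153.5542312 ]), array([296.89255841, 139.50346261])]
0.1 [0.62320837 0.0878659  0.20974313] [270.80224266 161.03892504] [array([236.91339859, 151.22421889]), array([296.30348086, 137.20805588])]
obs corners [238.7 156.7] [298.7 142.7]
```

The ring sits at the position expected for angle 0, and so do the flap's top corners. Handing in.

```bash
python3 -c "
from h import *
print(hand_in())"
```

```text
the job is handed in; nothing more can be done
None
```

The flap is fully shut and the pole is back in its cradle, same way round with the hook hanging down. I handed the job in at about 16.6 s on the robot's clock.

- **Flap:** I drew it until the wrist force rose to about 16 N against the hard stop. I then backed the pin to the middle of the ring and lifted it out, with no contact force showing. In the last pictures the ring measured (0.606, 0.084, 0.207) m against (0.608, 0.085, 0.206) m expected when shut. The flap's top corners were within about 1.5 px of the shut prediction, and 3 px or more from the prediction for 0.05 rad open.
- **Pole:** its front end came back to within about 1 px of where it started, and it rests in both V rests. The gripper is open and clear, with no force on the tool.
- **Other things:** the nameplate and calculator look undisturbed, and the arm stayed well above everything on the way. The last crops did not include the stamp, tape roll or cup, so I did not re-check those by picture.
- **Disagreements:** none beyond small camera and arm differences of 2–4 mm. No check failed.

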